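Set out the spares on the kit board

ROBOT

A 6-joint arm with a two-finger parallel gripper is mounted at the origin on a cart in front of the work surface, level with it; the furniture and walls round the work are solid. World frame = base frame: x ahead of the robot, y to its left, z up, the work surface at z = 0. Lengths are in m, angles in degrees, forces in N, time in s.
With the tool pointing down it reaches from about 0.4 to 0.825 m from the base axis. Payload 7 kg.
Tool frame: the origin (TCP) lies midway between the tips of the shut fingers; the grasp point (between the pads) lies r.grasp_offset behind it (r.grasp_offset is the distance from the TCP to the grasp point, in m); z points along the fingers, y is the direction in which the jaws open and shut (so a half turn about z gives the same grasp; the last joint's range is limited). The gripper opens to 88 mm and grips with 3 to 60 N. Pads are 19 mm wide; open, the fingers measure 130 mm over their backs; the gripper's body (78 mm by 193 mm) begins 47 mm behind the grasp point.
Start: joints at [-60.384, 20.546, 0.682, 0, -70.136, -16.507], TCP at [0.153, -0.657, 0.19] pointing down, gripper open.
Joint ranges: [-176.03, 176.03], [-82.01, 121.73], [-58.28, 71.71], [-173.87, 95.51], [-174.79, -0.11], [-173.66, 173.66]. Speed limits (degrees/s): [136.94, 136.94, 172.46, 180, 180, 180].

INTERFACE

Orientations are given as [roll, pitch, yaw] about the fixed x, y, z axes, in that order (R = Rz(yaw) Ry(pitch) Rx(roll)).
In Python, from plant import status, imaging, r gives the robot as it stands.
- The arm moves only by the tool apply_moves, never from a script. Its argument "moves" is a list of rows, each a list of 6 numbers: the shift along the tool's x, y, z in units of 200 mm (1.0 is 200 mm), then the turn, a rotation vector about the tool's x, y, z in units of 90 degrees (1.0 is 90 degrees). In form: [[tx, ty, tz, rx, ry, rz], ...]. A call has 1 to 12 rows; each row is the pose to reach, as a shift and turn from the pose measured when the call began, along the tool's axes at that moment; what a row does not reach only later rows make up. A row lasts 1/8 s, in which the tool goes at most 62.5 mm and 10.7 degrees, less where a joint would pass 70% of its speed; a pose out of reach is approached as far as the arm can. A call with a number of a shift or a turn outside -1 to 1 is refused whole. A call with a gripper value outside its range is refused whole. "hand" is the closure, from -1 (fully open) to 1 (shut), set as the call begins (left out, the last holds). The fingers move at their own pace and stop on an object; "grip_force" is the grip in N (left out, the last holds). Time passes only in rows, so rows that repeat a pose let the fingers close. It gives the time, the measured TCP pose, the force and the opening at its end, in the units of the state.
- status.get_state(): the state, without advancing time (a new reading comes with each control period).
- imaging.capture(name): name is "scene" or "top" or "wrist"; returns (picture, depth): 400x640x3 uint8, blue, green, red; 400x640 float32, m along the optical axis (not along the pixel's ray), 0 where there is no reading.
- imaging.camera_info(name): a dict with "fx", "fy", "cx", "cy" (pixels), "T" (4x4, takes a point from camera to world coordinates). Camera axes: x right, y up, looking along -z (the intrinsics and any distortion apply to the point x, -y, -z); pixel columns grow to the right and rows downward; lengths in m; the calibration is good to about 2 mm. A picture is of the moment at which its call begins: read the wrist's pose just before it. camera_info takes no time and is no camera call; for the wrist camera it gives the pose at the moment of the call.
- r.close_job(): hands the job in, once; it reports no verdict.
The state is a dict: "time_s": time; "joints": joint angles; "qd": joint speeds; "joint_torque": joint torques, N m; "tcp_pos": TCP position; "eef_rot": TCP orientation; "contact_force": force on the tool from outside, world axes, zero at the start; "moment": the same for the moment, N m; "gripper_width": finger opening in m.
Only numpy, scipy, OpenCV 4.12 (cv2) and the standard library are available. Lean on these libraries where they do the work, as an engineer would, in place of code of your own. Each camera call takes 0.05 s, during which the arm holds its last target.

TASK

Set out the spares on the grey kit board, each in the middle of the outlined field straight in front of (on the robot's side of) the part it belongs to: the small box-shaped controller, on its base with its length along the long side of the field, in front of the rectangular open front frame; the thicker of the two brass inserts, standing upright, in front of the metal ring; and the solder spool, standing on its flange, in front of the circuit board. Then lay the small tape roll flat and centred on top of the solder spool. Leave the thinner brass insert where it stands.

Things in the scene. Friction and masses are not known exactly. Their poses are not given: they have to be found in the camera images.
- kit_board: grey flat plate, 252 mm (x) by 340 mm (y), 8 mm thick, fixed on the worktop; origin at the centre of its underside. Three parts lie side by side on its far half, in columns at y = -110, 0 and +110 mm; in front of each, at x = -81 mm, is a flat dark outline of a field 70 mm (x) by 96 mm (y). Its -x edge is the front, toward the robot.
- front_frame: black moulded rectangular open frame lying flat, 150 mm (x) by 96 mm (y), 12 mm high; origin at the centre of its underside, on the board. The middle of the outlined field in front of it is 125 mm from its origin along its own -x (y 0), on the board's top at height 8 mm. Its yaw is the board's; in which of the three columns it lies changes from start to start. Fixed.
- ring: turned aluminium ring lying flat, 75 mm across, hole 34 mm, 12 mm high; origin at the centre of its underside, on the board. The middle of the outlined field in front of it is 125 mm from its origin along its own -x (y 0), on the board's top at height 8 mm. Its yaw is the board's; in which of the three columns it lies changes from start to start. Fixed.
- circuit_board: green circuit board with components, 62 mm (x) by 100 mm (y), 20 mm high in all; origin at the centre of its underside, on the board. The middle of the outlined field in front of it is 125 mm from its origin along its own -x (y 0), on the board's top at height 8 mm. Its yaw is the board's; in which of the three columns it lies changes from start to start. Fixed.
- controller_mid (a point): centre of the black box-shaped panel controller, 87 mm long (along its x) by 48 mm wide (y) by 48 mm high (z), 0.14 kg, lying on its base; its middle is 24 mm above its underside. Loose.
- thick_insert_mid (a point): centre of the thicker brass insert: upright plain cylinder 30 mm in diameter, 45 mm high, 0.12 kg. Loose.
- spool_mid (a point): centre of the solder spool: standing on its flange, 58 mm in diameter, 36 mm high, 0.25 kg. Loose.
- tape_mid (a point): centre of the small black tape roll lying flat: about 60 mm in diameter, 19 mm high, 0.05 kg. Loose.
- thin_insert_mid (a point): centre of the thinner brass insert: upright plain cylinder 22 mm in diameter, 45 mm high, not part of the kit, to be left alone. Loose.
Not all that is in view belongs to the job. Leave any orange or turquoise look-alike of the part that bears thick_insert_mid alone.

How it is judged (in metres and radians):
At the end, for the whole second after the job is handed in: Controller, thick insert and spool on the board within 15 mm of their field's middle each way, controller within 0.25 rad of the field's long side; tape flat on the spool, centred within 13 mm; all upright within 0.12 rad, at rest; the thin insert not moved over 25 mm (x of controller_mid in the frame of front_frame between -0.14 and -0.11 m and y of controller_mid in the frame of front_frame between -0.015 and 0.015 m and height (world z) of controller_mid between 0.026 and 0.038 m and x of thick_insert_mid in the frame of ring between -0.14 and -0.11 m and y of thick_insert_mid in the frame of ring between -0.015 and 0.015 m and height (world z) of thick_insert_mid between 0.0245 and 0.0365 m and x of spool_mid in the frame of circuit_board between -0.14 and -0.11 m and y of spool_mid in the frame of circuit_board between -0.015 and 0.015 m and height (world z) of spool_mid between 0.02 and 0.032 m and angle between the x axis of controller_mid and the y axis of front_frame, either way round below 0.25 rad and horizontal distance between tape_mid and spool_mid below 0.013 m and height (world z) of tape_mid between 0.0475 and 0.0595 m and angle between each of controller_mid, thick_insert_mid, spool_mid, tape_mid's own z axis and vertical below 0.12 rad and linear speed of each of controller, thick_insert, spool, tape below 0.02 m/s and angular speed of each of controller, thick_insert, spool, tape below 0.2 rad/s); the robot touches nothing.
It fails at once if the thinner insert is moved by more than 25 mm (distance of thin_insert_mid from where it was at the start of the episode above 0.025 m).
It also fails if it takes over 96 s, if anything falls off the work surface, if the arm or the gripper's body presses on something with over 40 N, if the wrist force passes 120 N, or if a joint passes its speed limit or range.

## Working session

There is one attempt and no reset: what is moved stays moved. The work goes in short steps, Python scripts to look and compute and a tool call to move; the robot and the scene stay as the last step left them, time stands still between calls to the robot, and variables do not carry over. Pictures are saved under pics/ and viewed, and the job is handed in when it is done.

Besides the shell and the picture viewer there is one more tool, called after "Emit:" by a JSON object that holds its "fn" and its "kwargs", one argument or row to a line. apply_moves: Moves the arm, as the interface text tells. Its arguments: {"type":"object","properties":{"moves":{"type":"array","items":{"type":"array","items":{"type":"number"}}},"hand":{"type":"number"},"grip_force":{"type":"number"}},"required":["moves"]}

```bash
ls; mkdir -p pics
cat > h.py <<'E'
import numpy as np, cv2
from plant import status, imaging, r
from scipy.spatial.transform import Rotation as R
def snap(n,f):
    info=imaging.camera_info(n); im,d=imaging.capture(n); cv2.imwrite('pics/'+f+'.png',im); np.savez('pics/'+f+'.npz',im=im,d=d,T=info['T'],K=[info['fx'],info['fy'],info['cx'],info['cy']]); return im,d,info
def load(f):
    z=np.load('pics/'+f+'.npz'); return z['im'],z['d'],z['T'],z['K']
def cloud(d,T,K):
    v,u=np.mgrid[:d.shape[0],:d.shape[1]]
    p=np.stack([(u-K[2])/K[0]*d,-(v-K[3])/K[1]*d,-d],-1)
    return p@T[:3,:3].T+T[:3,3]
def ray(u,v,T,K,z):
    w=T[:3,:3]@np.array([(u-K[2])/K[0],-(v-K[3])/K[1],-1.]); o=T[:3,3]; return o+w*(z-o[2])/w[2]
E
python3 - <<'E'
from h import *
print(status.get_state(), r.grasp_offset)
for n in ('top','scene'):
    im,d,i=snap(n,n+'0'); print(i)
print(status.get_state()['time_s'])
E
```

```text
pics
{'time_s': 0.0, 'joints': array([-6.03833193e+01,  2.05927806e+01,  6.33630825e-01, -2.04689008e-02,
       -7.01363290e+01, -1.65073285e+01]), 'qd': array([-0.05676441,  0.10890882, -0.06436792,  0.03932215, -0.00982509,
       -0.03324931]), 'joint_torque': array([ 8.14086507e-04, -5.82710409e+01,  2.93052667e+01,  6.99704647e+00,
        6.83742706e-03, -1.62142242e-04]), 'tcp_pos': array([ 0.1529446 , -0.65687303,  0.18940538]), 'eef_rot': array([ 1.79902989e+02, -8.68297722e-03, -1.66897611e+02]), 'contact_force': array([ 0.63079406, -0.22498515,  0.23774421]), 'moment': array([ 0.03157357, -0.03158708, -0.03859233]), 'gripper_width': 0.08740362978323574} 0.0188
{'fx': 443.7872113664512, 'fy': 443.7872113664512, 'cx': 306.80822119012845, 'cy': 200.25460412859246, 'T': array([[-0.01920838,  0.99569564, -0.09067096,  0.46183394],
       [-0.99978278, -0.01986232, -0.0063154 ,  0.15318726],
       [-0.00808915,  0.09052996,  0.99586088,  1.03926603],
       [ 0.        ,  0.        ,  0.        ,  1.        ]])}
{'fx': 493.1018544469052, 'fy': 493.1018544469052, 'cx': 319.15583559653084, 'cy': 195.95065618534218, 'T': array([[-0.7171753 ,  0.4261433 , -0.55141769, -0.01189958],
       [-0.69679207, -0.42502942,  0.57778093,  0.76376466],
       [ 0.01184873,  0.79859369,  0.60175387,  0.69753058],
       [ 0.        ,  0.        ,  0.        ,  1.        ]])}
0.1
```

View pics/top0.png

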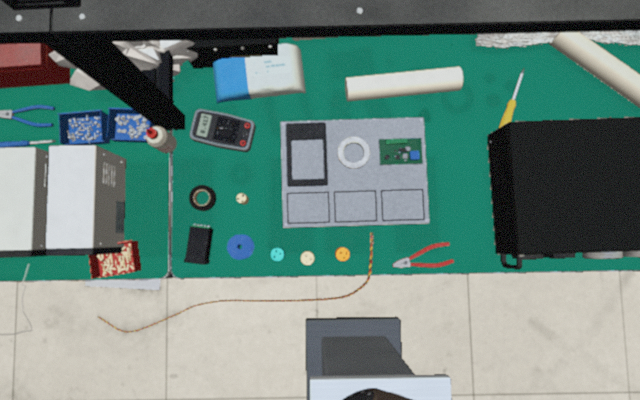

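View pics/scene0.png

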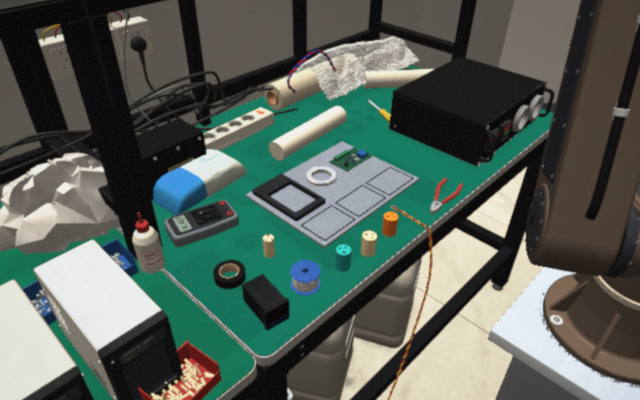

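The top view shows the board at about (355,173). On it, the frame is in the left column (+y), the ring in the middle and the PCB on the right. The loose parts are:
- controller (199,244)
- spool (240,246)
- tape (202,197)
- thin insert (241,198)
- thick insert (307,258)
- turquoise look-alike (277,254)
- orange look-alike (343,254)

Next I'll measure them.

Run:
```python
from h import *
im,d,T,K=load('top0'); P=cloud(d,T,K)
def bb(name,u0,u1,v0,v1,zlo,zhi):
    s=P[v0:v1,u0:u1]; m=(s[...,2]>zlo)&(s[...,2]<zhi)&(d[v0:v1,u0:u1]>0)
    q=s[m]; vv,uu=np.nonzero(m)
    if len(q)<5: print(name,len(q));return
    pc=np.float32(q[:,:2]*1000); rect=cv2.minAreaRect(pc); c,rad=cv2.minEnclosingCircle(pc)
    print(name,len(q),'med z %.4f'%np.median(q[:,2]),'rect',np.round(rect[0],1),np.round(rect[1],1),round(rect[2],1),'circ',np.round(c,1),round(rad,1),'mean',np.round(pc.mean(0),1))
print('table z',np.median(P[210:225,260:275,2]), P[240:246,300:330,2].mean())
bb('ctrl',180,218,215,270,.035,.07)
bb('spool',222,260,228,265,.025,.06)
bb('tape',185,220,180,215,.01,.04)
bb('thin',230,252,185,210,.035,.07)
bb('thick',296,318,246,270,.035,.07)
bb('turq',266,288,244,265,.035,.07)
bb('orange',332,354,244,265,.035,.07)
bb('board',270,440,110,240,.004,.03)
bb('ring',330,375,132,172,.014,.04)
bb('frame',285,330,118,190,.014,.04)
b=im[100:240,265:440]
cv2.imwrite('pics/b.png',cv2.resize(b,None,fx=4.5,fy=4.1,interpolation=cv2.INTER_CUBIC)[:600])
cv2.imwrite('pics/o.png',cv2.resize(im[180:275,180:360],None,fx=4.4,fy=4.4,interpolation=cv2.INTER_CUBIC))
```

```text
table z -0.00014899074573992976 -0.0002787312506537286
ctrl 794 med z 0.0465 rect [458.9 408. ] [47.4 85.7] 83.0 circ [458.1 407.4] 47.1 mean [457.4 406.6]
spool 486 med z 0.0359 rect [450.6 314.5] [54.9 53.8] 89.1 circ [450.7 314.5] 28.7 mean [451.  314.4]
tape 392 med z 0.0181 rect [566.1 403.4] [58.6 58.7] 0.4 circ [566.  403.9] 30.4 mean [565.8 403.4]
thin 71 med z 0.0451 rect [559.7 309. ] [21.  19.6] 88.8 circ [560.6 308.7] 11.0 mean [560.1 308.7]
thick 131 med z 0.0450 rect [423.4 162.7] [29.  26.7] 88.8 circ [423.5 162.4] 14.9 mean [423.2 162.1]
turq 138 med z 0.0453 rect [432.9 228.9] [28.3 29.2] 43.7 circ [433.  229.1] 14.9 mean [432.9 228.8]
orange 133 med z 0.0450 rect [430.8  83.5] [27.3 26.7] 89.3 circ [430.5  83.7] 14.7 mean [430.4  83.6]
board 15250 med z 0.0087 rect [616.7  45.7] [398.6 306.3] 88.7 circ [618.1  42.7] 240.8 mean [618.9  49.1]
ring 500 med z 0.0200 rect [664.6  49.9] [74.8 73.9] 86.9 circ [661.8  48. ] 40.9 mean [664.3  49.8]
frame 1303 med z 0.0195 rect [660.6 159.5] [156.6  94.9] 0.5 circ [662.8 158.4] 86.3 mean [673.6 161.6]
```

View pics/o.png

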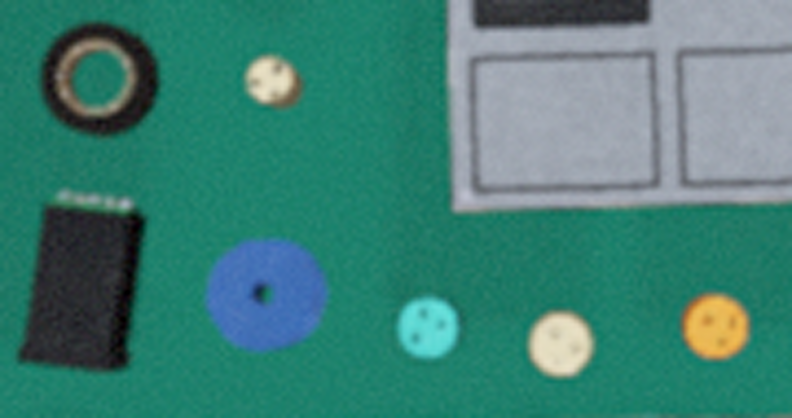

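View pics/b.png

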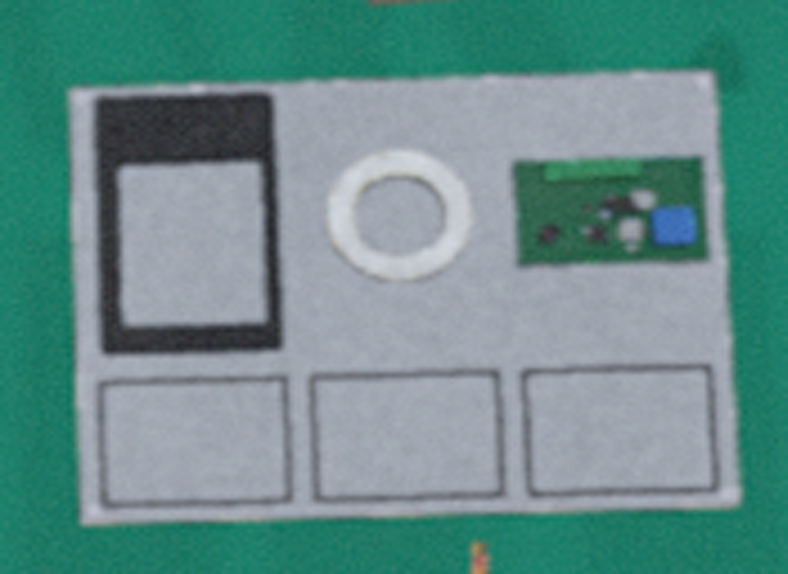

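Run:
```python
from h import *
im,d,T,K=load('top0')
hsv=cv2.cvtColor(im,cv2.COLOR_BGR2HSV)
m=((hsv[...,1]<70)&(hsv[...,2]>110)).astype(np.uint8); m[:100]=0;m[238:]=0;m[:,:270]=0;m[:,440:]=0
m=cv2.morphologyEx(m,cv2.MORPH_CLOSE,np.ones((5,5),np.uint8))
c=max(cv2.findContours(m,0,1)[0],key=cv2.contourArea)
w=np.float32([ray(*p[0],T,K,.008)[:2]*1000 for p in cv2.convexHull(c)])
print('board',cv2.minAreaRect(w))
# fields: grey interior components in front half
g=cv2.resize(im[100:240,265:440],None,fx=4,fy=4,interpolation=cv2.INTER_CUBIC)
hs=cv2.cvtColor(g,cv2.COLOR_BGR2HSV); m=((hs[...,1]<70)&(hs[...,2]>140)).astype(np.uint8)
for c in cv2.findContours(m,cv2.RETR_CCOMP,1)[0]:
    A=cv2.contourArea(c)
    if A<4000: continue
    w=np.float32([ray(265+(p[0][0]+.5)/4-.5,100+(p[0][1]+.5)/4-.5,T,K,.008)[:2]*1000 for p in c])
    print(A,[np.round(x,1) for x in cv2.minAreaRect(w)])
# scene view check: colour masks
im,d,T,K=load('scene0'); P=cloud(d,T,K)
for n,(u0,u1,v0,v1),lo,hi in [('ctrl',(235,295,265,335),.035,.06),('spool',(282,328,252,300),.03,.05),('tape',(208,250,255,295),.012,.03),('thin',(258,280,228,262),.04,.06),('thick',(355,382,225,262),.04,.06)]:
    s=P[v0:v1,u0:u1]; q=s[(s[...,2]>lo)&(s[...,2]<hi)]; pc=np.float32(q[:,:2]*1000)
    if len(pc)>4: print(n,len(pc),[np.round(x,1) for x in cv2.minAreaRect(pc)],np.median(q[:,2]))
```

```text
board ((621.013916015625, 48.26917266845703), (253.9220428466797, 341.0118713378906), 0.5838248133659363)
17953.5 [array([539.4, 157.8]), array([94.2, 67.3]), np.float64(90.0)]
17913.5 [array([540.3,  47.8]), array([67.5, 93.9]), np.float64(0.9)]
17898.0 [array([541.4, -62. ]), array([67.4, 93.6]), np.float64(0.6)]
19137.0 [array([653.2, 156.9]), array([93.1, 74.6]), np.float64(0.0)]
246188.0 [array([621.5,  48.7]), array([254.3, 342.6]), np.float64(0.7)]
21547.0 [array([539.5, 157.6]), array([ 75.3, 100.8]), np.float64(0.5)]
21729.0 [array([540.6,  47.6]), array([ 75.3, 101.2]), np.float64(0.7)]
21831.0 [array([541.6, -62.3]), array([ 75.4, 101.5]), np.float64(0.6)]
17984.5 [array([667.5, -62.2]), array([ 64.4, 102.9]), np.float64(0.5)]
41956.5 [array([665.2, 159. ]), array([153.7,  98.4]), np.float64(0.5)]
ctrl 1172 [array([450.9, 378. ]), array([106.5,  84.8]), np.float64(78.4)] 0.04742838103351521
spool 574 [array([435.8, 335.1]), array([ 55.5, 115.3]), np.float64(34.4)] 0.037485686100565685
tape 539 [array([550.8, 414.7]), array([ 60.1, 103.2]), np.float64(51.5)] 0.019374700902068942
thin 87 [array([561.5, 307.4]), array([21.6, 21. ]), np.float64(15.5)] 0.04582564426020552
thick 148 [array([423.9, 160.6]), array([30.3, 29.2]), np.float64(74.5)] 0.046134879741970114
```

```bash
cat >> h.py <<'E'
def goal(x,y,z,yaw):
    s=status.get_state(); R0=R.from_euler('xyz',s['eef_rot'],degrees=True)
    t=R0.inv().apply(np.array([x,y,z])-s['tcp_pos'])/.2
    rv=(R0.inv()*R.from_euler('xyz',[180,0,yaw],degrees=True)).as_rotvec(degrees=True)/90
    print('t',round(s['time_s'],2),'rows>=',max(np.linalg.norm(t)*200/62.5,np.linalg.norm(rv)*90/10.7).round(1),'move',np.round(np.r_[t,rv],3).tolist())
E
python3 - <<'E'
from h import *
im,d,T,K=load('top0'); P=cloud(d,T,K)
s=P[110:270,480:640]; q=s[(s[...,2]>.03)&(d[110:270,480:640]>0)]; print(np.percentile(q,[1,50,99],axis=0))
goal(.22,-.50,.30,-150); goal(.36,-.36,.30,-90)
E
```

```text
[[ 0.4149128  -0.53004974  0.03720334]
 [ 0.56027358 -0.38027096  0.12410065]
 [ 0.70216258 -0.26674952  0.1281477 ]]
t 0.1 rows>= 3.3 move [-0.504, 0.689, -0.551, 0.001, 0.0, -0.188]
t 0.1 rows>= 7.2 move [-1.345, 1.212, -0.551, 0.001, 0.001, -0.854]
```

Emit:
{"fn": "apply_moves", "kwargs": {
  "moves": [
    [-0.5, 0.69, -0.55, 0, 0, -0.19],
    [-0.5, 0.69, -0.55, 0, 0, -0.19],
    [-0.5, 0.69, -0.55, 0, 0, -0.19],
    [-0.5, 0.69, -0.55, 0, 0, -0.19],
    [-0.5, 0.69, -0.55, 0, 0, -0.19]
  ],
  "hand": -1,
  "grip_force": 20
}}

```text
time_s: 0.72
tcp_pos: [0.2197, -0.4996, 0.3004]
eef_rot: [-180.0, 0.1, -149.7]
contact_force: [-0.7, -0.0, -0.8]
gripper_width: 0.0876
```

Run:
```python
from h import *
goal(.40,-.3,.30,-90); goal(.38,-.37,.3,-90)
```

```text
t 0.72 rows>= 5.6 move [-1.282, 0.407, 0.003, -0.0, 0.0, -0.663]
t 0.72 rows>= 5.6 move [-1.019, 0.155, 0.003, -0.0, 0.0, -0.663]
```

Emit:
{"fn": "apply_moves", "kwargs": {
  "moves": [
    [-0.95, 0.2, 0, 0, 0, -0.663],
    [-0.95, 0.2, 0, 0, 0, -0.663],
    [-0.95, 0.2, 0, 0, 0, -0.663],
    [-0.95, 0.2, 0, 0, 0, -0.663],
    [-0.95, 0.2, 0, 0, 0, -0.663],
    [-0.95, 0.2, 0, 0, 0, -0.663],
    [-0.95, 0.2, 0, 0, 0, -0.663]
  ]
}}

```text
time_s: 1.6
tcp_pos: [0.3632, -0.3698, 0.2988]
eef_rot: [179.9, 0.1, -90.1]
contact_force: [-0.5, 0.4, -0.8]
gripper_width: 0.0874
```

Run:
```python
from h import *
goal(.45,-.18,.25,-90); goal(.45,0,.2,-90); goal(.451,.3145,.15,-90)
```

```text
t 1.6 rows>= 3.4 move [-0.949, -0.432, 0.245, 0.001, 0.001, -0.002]
t 1.6 rows>= 6.3 move [-1.849, -0.43, 0.496, 0.001, 0.001, -0.002]
t 1.6 rows>= 11.3 move [-3.421, -0.432, 0.749, 0.001, 0.001, -0.002]
```

Emit:
{"fn": "apply_moves", "kwargs": {
  "moves": [
    [-1, -0.43, 0.1, 0, 0, 0],
    [-1, -0.43, 0.1, 0, 0, 0],
    [-1, -0.43, 0.1, 0, 0, 0],
    [-1, -0.43, 0.1, 0, 0, 0],
    [-1, -0.43, 0.1, 0, 0, 0]
  ]
}}

```text
time_s: 2.22
tcp_pos: [0.45, -0.1687, 0.2778]
eef_rot: [179.8, 0.1, -90.2]
contact_force: [0.9, 0.5, 0.1]
gripper_width: 0.0878
```

Emit:
{"fn": "apply_moves", "kwargs": {
  "moves": [
    [-1, 0, 0.4, 0, 0, 0],
    [-1, 0, 0.4, 0, 0, 0],
    [-1, 0, 0.4, 0, 0, 0],
    [-1, 0, 0.4, 0, 0, 0],
    [-1, 0, 0.4, 0, 0, 0]
  ]
}}

```text
time_s: 2.85
tcp_pos: [0.4499, 0.0318, 0.1969]
eef_rot: [179.6, 0.1, -90.2]
contact_force: [-0.8, -0.3, -0.6]
gripper_width: 0.0875
```

Emit:
{"fn": "apply_moves", "kwargs": {
  "moves": [
    [-1, 0, 0, 0, 0, 0],
    [-1, 0, 0, 0, 0, 0],
    [-1, 0, 0, 0, 0, 0],
    [-1, 0, 0, 0, 0, 0],
    [-1, 0, 0, 0, 0, 0]
  ]
}}

```text
time_s: 3.48
tcp_pos: [0.4509, 0.2313, 0.1967]
eef_rot: [179.6, -0.0, -90.2]
contact_force: [-0.9, -1.4, -0.0]
gripper_width: 0.0876
```

Run:
```python
from h import *
goal(.451,.3145,.18,-90)
im,d,i=snap('wrist','w1'); print(i['T'])
```

```text
t 3.48 rows>= 1.4 move [-0.416, 0.001, 0.083, 0.004, -0.0, -0.003]
[[-0.99996541 -0.00547601  0.00626     0.45262157]
 [ 0.00364947 -0.96522854 -0.26138199  0.16130357]
 [ 0.00747366 -0.2613501   0.96521514  0.3905973 ]
 [ 0.          0.          0.          1.        ]]
```

View pics/w1.png

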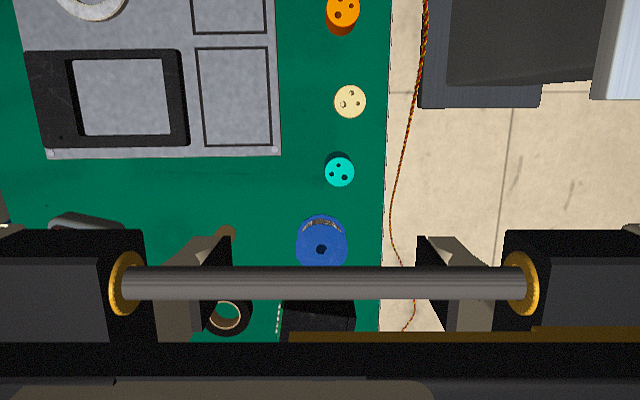

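The wrist view shows the spool hub at (321,249), between the fingers. The thick insert is at (350,101), turquoise at (340,171), and the fields are at upper left.

Run:
```python
from h import *
im,d,T,K=load('w1')
hsv=cv2.cvtColor(im,cv2.COLOR_BGR2HSV)
m=cv2.inRange(hsv,(100,110,60),(125,255,255)); c=max(cv2.findContours(m,0,1)[0],key=cv2.contourArea); print(cv2.boundingRect(c))
print('spool',ray(321,249,T,K,.036)); print('thick',ray(350,101,T,K,.045)); print('turq',ray(340,171,T,K,.045))
for p in [(200,48),(268,46),(273,145),(204,147),(233,96)]: print(ray(*p,T,K,.008))
```

```text
(296, 214, 52, 53)
spool [0.4531283  0.31273144 0.036     ]
thick [0.42528148 0.16053679 0.045     ]
turq [0.4340458  0.22668769 0.045     ]
[0.57199832 0.10920978 0.008     ]
[0.50454899 0.10754339 0.008     ]
[0.50354863 0.20528061 0.008     ]
[0.57691489 0.20706609 0.008     ]
[0.54251301 0.15507121 0.008     ]
```

Emit:
{"fn": "apply_moves", "kwargs": {
  "moves": [
    [-0.41, 0, 0.3, 0, 0, 0],
    [-0.41, 0, 0.3, 0, 0, 0],
    [-0.41, 0, 0.3, 0, 0, 0],
    [-0.41, 0, 0.6, 0, 0, 0],
    [-0.41, 0, 0.8, 0, 0, 0],
    [-0.41, 0, 0.9, 0, 0, 0],
    [-0.41, 0, 0.955, 0, 0, 0],
    [-0.41, 0, 0.955, 0, 0, 0]
  ]
}}

```text
time_s: 4.53
tcp_pos: [0.4504, 0.3117, 0.0061]
eef_rot: [179.6, -0.0, -90.4]
contact_force: [0.3, -0.2, -0.5]
gripper_width: 0.0875
```

Emit:
{"fn": "apply_moves", "kwargs": {
  "moves": [
    [0, 0, 0, 0, 0, 0],
    [0, 0, 0, 0, 0, 0],
    [0, 0, 0, 0, 0, 0],
    [0, 0, 0, 0, 0, 0],
    [0, 0, 0, 0, 0, 0],
    [0, 0, 0, 0, 0, 0],
    [0, 0, 0, 0, 0, 0],
    [0, 0, 0, 0, 0, 0]
  ],
  "hand": 1,
  "grip_force": 25
}}

```text
time_s: 5.52
tcp_pos: [0.4504, 0.3117, 0.0061]
eef_rot: [179.6, -0.0, -90.3]
contact_force: [-0.5, -0.1, -0.3]
gripper_width: 0.013
```

Run:
```python
from h import *
snap('wrist','w2');im,_,_=snap('scene','s2')
cv2.imwrite('pics/s2c.png',cv2.resize(im[180:340,180:430],None,fx=3,fy=3))
print(status.get_state())
```

```text
{'time_s': 5.625, 'joints': array([ 54.92273478,  19.92022557, -27.80970246,  -0.47834202,
       -42.51197478, -54.91992869]), 'qd': array([-0.07849509, -0.04447526,  0.01970088,  0.02244241,  0.10582421,
        0.0466251 ]), 'joint_torque': array([ 4.42691045e-03, -4.89161861e+01,  2.08606035e+01,  4.98715505e+00,
       -5.80869871e-02, -7.85497887e-04]), 'tcp_pos': array([0.4503608 , 0.31166688, 0.00604132]), 'eef_rot': array([ 1.79597104e+02, -1.38591522e-02, -9.03504316e+01]), 'contact_force': array([ 0.68299866,  0.17781414, -0.49533551]), 'moment': array([0.02694778, 0.09401405, 0.00860229]), 'gripper_width': 0.005368929621724582}
```

View pics/w2.png

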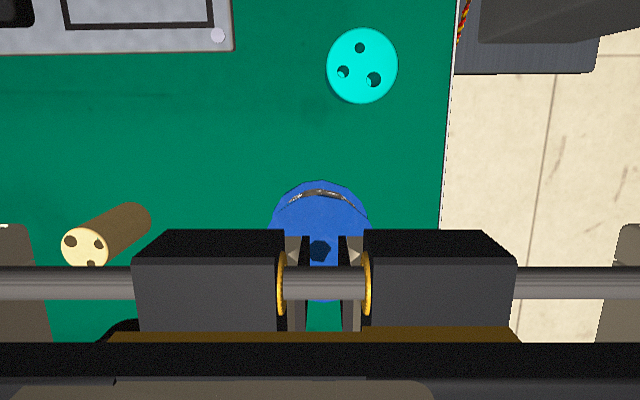

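View pics/s2c.png

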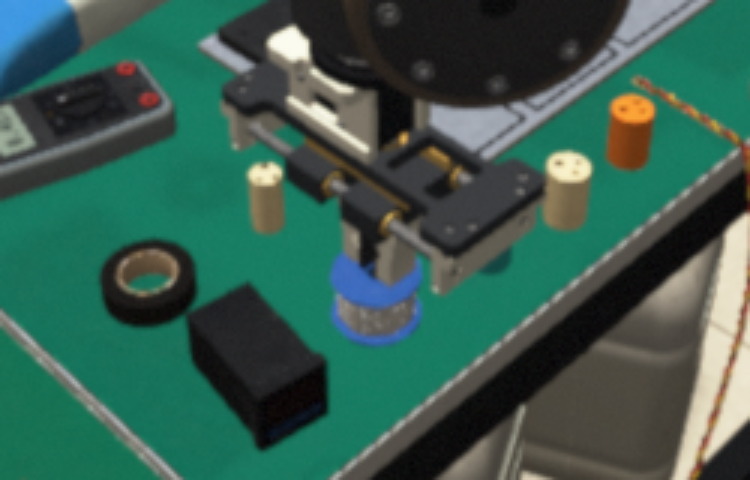

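Run:
```python
from h import *
im,d,T,K=load('w2'); P=cloud(d,T,K)
print(T[:3,3],ray(320,250,T,K,.036),P[215,320],P[195,300],P[60,360],P[350,325],P[250,300],P[290,345])
hsv=cv2.cvtColor(im,cv2.COLOR_BGR2HSV)
m=cv2.inRange(hsv,(100,110,60),(125,255,255)); m[:150]=0
q=P[(m>0)&(d>0)]; print(np.percentile(q,[1,5,50,95,99],axis=0).round(4))
im,d,T,K=load('s2'); P=cloud(d,T,K)
hsv=cv2.cvtColor(im,cv2.COLOR_BGR2HSV)
m=cv2.inRange(hsv,(100,110,60),(125,255,255)); m[:255]=0;m[:,:285]=0;m[:,330:]=0
q=P[(m>0)&(d>0)]; print(np.percentile(q,[1,5,50,95,99],axis=0).round(4))
```

```text
[0.45189657 0.24168341 0.19997588] [0.45275953 0.31220479 0.036     ] [0.45261662 0.29424026 0.035505  ] [0.46349377 0.29037615 0.01167248] [0.43576305 0.22525749 0.04468251] [0.45142387 0.28646765 0.14273769] [0.46112293 0.30223488 0.05901026] [0.44656676 0.28383257 0.12535286]
[[4.289e-01 2.842e-01 4.000e-04]
 [4.328e-01 2.862e-01 1.200e-03]
 [4.521e-01 2.968e-01 3.520e-02]
 [4.727e-01 3.183e-01 3.640e-02]
 [4.770e-01 3.208e-01 4.560e-02]]
[[0.4246 0.2921 0.0006]
 [0.4263 0.2992 0.0021]
 [0.443  0.3242 0.0367]
 [0.4718 0.3382 0.0391]
 [0.4786 0.3394 0.0406]]
```

Run:
```python
from h import *
im,d,T,K=load('s2'); P=cloud(d,T,K)
cv2.imwrite('pics/s2d.png',cv2.resize(im[240:310,270:360],None,fx=8,fy=8,interpolation=cv2.INTER_NEAREST))
for v in range(250,290,3): print(v,[tuple((P[v,u]*1000).astype(int)) for u in (296,300,304,308,312,316)])
im,d,T,K=load('w2')
cv2.imwrite('pics/w2d.png',cv2.resize(im[170:370,220:420],None,fx=3,fy=3,interpolation=cv2.INTER_NEAREST))
```

```text
250 [(np.int64(435), np.int64(349), np.int64(123)), (np.int64(425), np.int64(349), np.int64(130)), (np.int64(418), np.int64(346), np.int64(133)), (np.int64(414), np.int64(341), np.int64(133)), (np.int64(412), np.int64(334), np.int64(129)), (np.int64(411), np.int64(325), np.int64(123))]
253 [(np.int64(435), np.int64(349), np.int64(117)), (np.int64(424), np.int64(350), np.int64(125)), (np.int64(416), np.int64(348), np.int64(129)), (np.int64(411), np.int64(344), np.int64(129)), (np.int64(409), np.int64(337), np.int64(126)), (np.int64(412), np.int64(324), np.int64(116))]
256 [(np.int64(467), np.int64(320), np.int64(68)), (np.int64(425), np.int64(349), np.int64(116)), (np.int64(415), np.int64(350), np.int64(124)), (np.int64(411), np.int64(344), np.int64(123)), (np.int64(404), np.int64(342), np.int64(125)), (np.int64(400), np.int64(337), np.int64(126))]
259 [(np.int64(467), np.int64(320), np.int64(61)), (np.int64(457), np.int64(320), np.int64(67)), (np.int64(415), np.int64(349), np.int64(117)), (np.int64(413), np.int64(343), np.int64(114)), (np.int64(423), np.int64(322), np.int64(92)), (np
[... 2149 characters left out ...]
7)), (np.int64(432), np.int64(324), np.int64(27)), (np.int64(428), np.int64(317), np.int64(25)), (np.int64(427), np.int64(308), np.int64(18))]
286 [(np.int64(452), np.int64(336), np.int64(13)), (np.int64(443), np.int64(334), np.int64(18)), (np.int64(435), np.int64(331), np.int64(21)), (np.int64(432), np.int64(323), np.int64(18)), (np.int64(428), np.int64(318), np.int64(17)), (np.int64(428), np.int64(306), np.int64(8))]
289 [(np.int64(451), np.int64(336), np.int64(5)), (np.int64(442), np.int64(335), np.int64(11)), (np.int64(439), np.int64(328), np.int64(8)), (np.int64(432), np.int64(324), np.int64(11)), (np.int64(427), np.int64(318), np.int64(10)), (np.int64(425), np.int64(310), np.int64(5))]
```

View pics/s2d.png

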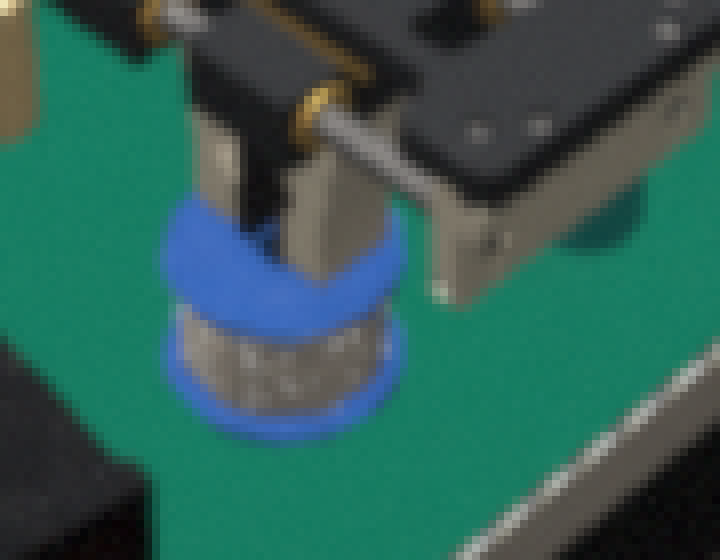

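View pics/w2d.png

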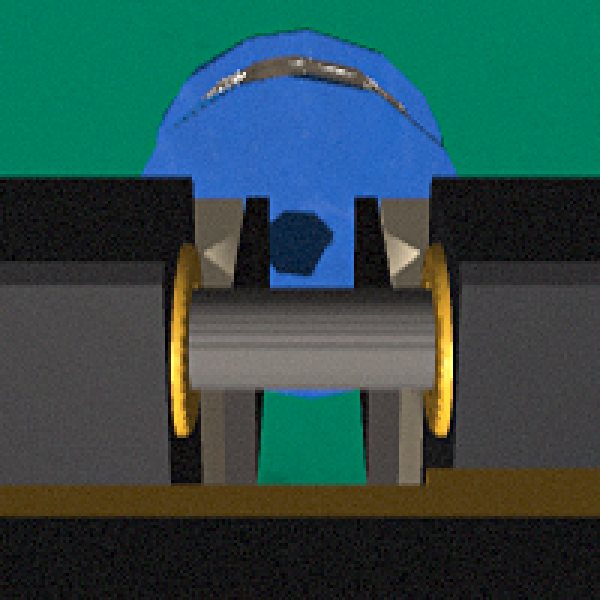

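Run:
```python
from h import *
im,d,T,K=load('w1'); P=cloud(d,T,K)
for u in (185,200,215,230,420,435,450): print(u,[tuple((P[v,u]*1000).astype(int).tolist()) for v in (238,245,250,262,320)])
cv2.imwrite('pics/w1d.png',im[200:360,80:560])
```

```text
185 [(611, 313, -1), (510, 219, 248), (508, 219, 253), (504, 219, 265), (499, 233, 281)]
200 [(506, 219, 240), (504, 219, 248), (502, 219, 253), (502, 224, 255), (496, 236, 278)]
215 [(500, 220, 239), (499, 221, 244), (497, 221, 250), (495, 223, 256), (580, 412, 14)]
230 [(495, 223, 232), (495, 225, 233), (495, 228, 234), (495, 233, 235), (565, 420, 3)]
420 [(407, 222, 236), (407, 224, 238), (407, 226, 239), (407, 231, 240), (95, 928, -748)]
435 [(401, 220, 241), (404, 220, 248), (404, 221, 251), (407, 222, 260), (40, 929, -749)]
450 [(394, 220, 240), (397, 220, 248), (399, 220, 253), (403, 220, 264), (406, 236, 278)]
```

Emit:
{"fn": "apply_moves", "kwargs": {
  "moves": [
    [0, 0, -0.4, 0, 0, 0],
    [0, 0, -0.4, 0, 0, 0],
    [0, 0, -0.4, 0, 0, 0]
  ]
}}

```text
time_s: 6.0
tcp_pos: [0.4516, 0.3126, 0.0878]
eef_rot: [179.7, 0.2, -90.3]
contact_force: [-0.5, -0.3, 0.4]
gripper_width: 0.0005
```

Run:
```python
from h import *
snap('wrist','w3');im,_,_=snap('scene','s3')
cv2.imwrite('pics/s3c.png',cv2.resize(im[200:340,220:400],None,fx=4,fy=4))
print(status.get_state()['tcp_pos'],status.get_state()['gripper_width'])
```

```text
[0.4505149  0.31135826 0.08554648] 0.00019434895943136555
```

View pics/s3c.png

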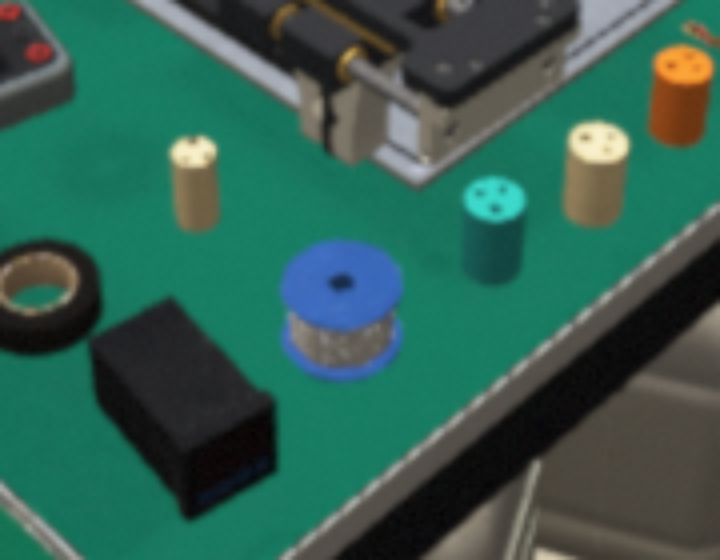

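View pics/w3.png

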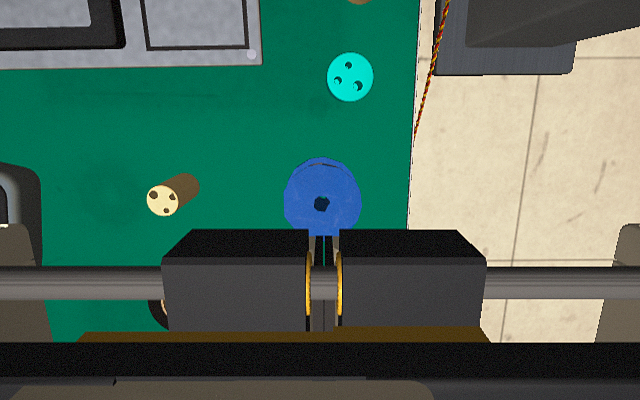

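Run:
```python
from h import *
im,d,T,K=load('s3'); P=cloud(d,T,K)
for u in range(294,320,3): print(u,[tuple((P[v,u]*1000).astype(int).tolist()) for v in (224,228,232,235,238,241)])
im,d,T,K=load('w3'); P=cloud(d,T,K)
for u in (312,317,328,334): print(u,[tuple((P[v,u]*1000).astype(int).tolist()) for v in (232,236,240,245,255,262)])
```

```text
294 [(586, 213, 9), (585, 214, 0), (575, 224, 0), (568, 230, 0), (559, 239, 2), (554, 244, 1)]
297 [(462, 321, 148), (461, 321, 140), (461, 322, 131), (564, 226, 0), (557, 233, 0), (548, 241, 2)]
300 [(458, 317, 148), (455, 320, 143), (456, 320, 133), (455, 321, 127), (552, 229, 1), (544, 237, 2)]
303 [(446, 321, 158), (448, 320, 147), (446, 321, 140), (446, 322, 133), (447, 321, 125), (540, 231, 1)]
306 [(439, 321, 162), (439, 322, 154), (439, 321, 144), (439, 321, 138), (437, 323, 133), (537, 226, 0)]
309 [(431, 322, 167), (432, 321, 157), (434, 319, 146), (434, 319, 140), (434, 319, 132), (530, 224, 3)]
312 [(431, 315, 163), (432, 314, 153), (434, 312, 142), (434, 311, 134), (436, 310, 125), (528, 217, 0)]
315 [(431, 307, 158), (434, 305, 146), (434, 304, 137), (434, 304, 130), (522, 214, 11), (519, 217, 5)]
318 [(390, 344, 205), (538, 189, 12), (533, 194, 7), (523, 204, 11), (518, 210, 10), (513, 214, 8)]
312 [(460, 334, 34), (457, 301, 127), (457, 301, 133), (457, 301, 139), (457, 304, 142), (456, 301, 156)]
317 [(456, 334, 34), (455, 302, 125), (455, 302, 130), (455, 302, 135), (455, 302, 146), (454, 302, 154)]
328 [(448, 334, 35), (450, 302, 125), (450, 302, 129), (450, 302, 136), (450, 302, 146), (450, 302, 153)]
334 [(444, 334, 35), (447, 301, 128), (447, 301, 134), (447, 301, 139), (447, 304, 141), (452, 242, 281)]
```

```bash
python3 -c "
import plant,inspect
print([n for n in dir(plant.r) if n[0]!='_'])"; python3 -c "
import cv2;im=cv2.imread('pics/w1.png');cv2.imwrite('pics/w1d.png',cv2.resize(im[200:360,140:480],None,fx=2.3,fy=2.3))"
```

```text
['Unreachable', 'close_job', 'grasp_offset']
```

View pics/w1d.png

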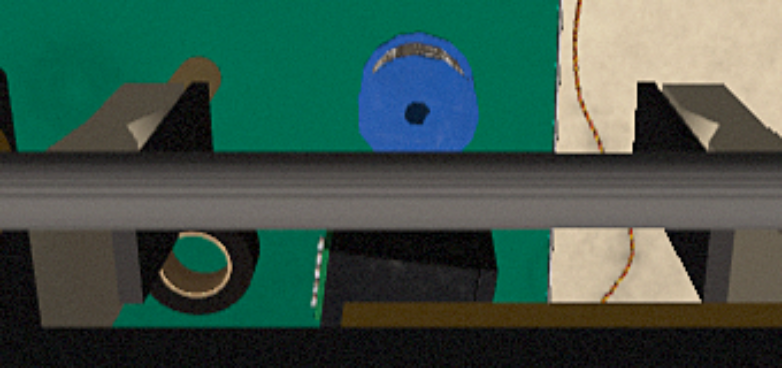

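The visible fingertips sit about 36 mm above the reported TCP. The scene and wrist depths agree on this (tips at z≈0.121 with TCP reported at 0.0855), and x and y match. The gripper therefore closed just above the spool, which didn't move. I'll use tip z = reported + 0.036 and descend slowly while watching the force.

Emit:
{"fn": "apply_moves", "kwargs": {
  "moves": [
    [0, 0, 0, 0, 0, 0],
    [0, 0, 0, 0, 0, 0],
    [0, 0, 0, 0, 0, 0],
    [0, 0, 0, 0, 0, 0],
    [0, 0, 0, 0, 0, 0],
    [0, 0, 0, 0, 0, 0],
    [0, 0, 0, 0, 0, 0],
    [0, 0, 0, 0, 0, 0],
    [0, 0, 0, 0, 0, 0],
    [0, 0, 0, 0, 0, 0]
  ],
  "hand": -1
}}

```text
time_s: 7.35
tcp_pos: [0.4505, 0.3114, 0.0856]
eef_rot: [179.6, -0.0, -90.4]
contact_force: [-0.2, -0.3, -0.7]
gripper_width: 0.0867
```

Run:
```python
from h import *
goal(.452,.3125,-.024,-90)
```

```text
t 7.35 rows>= 1.8 move [-0.006, -0.011, 0.548, 0.005, -0.0, -0.004]
```

Emit:
{"fn": "apply_moves", "kwargs": {
  "moves": [
    [0, -0.008, 0.2, 0.004, 0, 0],
    [0, -0.008, 0.35, 0.004, 0, 0],
    [0, -0.008, 0.42, 0.004, 0, 0],
    [0, -0.008, 0.47, 0.004, 0, 0],
    [0, -0.008, 0.5, 0.004, 0, 0],
    [0, -0.008, 0.53, 0.004, 0, 0],
    [0, -0.008, 0.55, 0.004, 0, 0],
    [0, -0.008, 0.55, 0.004, 0, 0]
  ]
}}

```text
time_s: 8.35
tcp_pos: [0.4513, 0.3113, -0.0245]
eef_rot: [179.9, -0.0, -90.4]
contact_force: [-0.4, 0.3, 0.9]
gripper_width: 0.0872
```

Emit:
{"fn": "apply_moves", "kwargs": {
  "moves": [
    [0, 0, 0, 0, 0, 0],
    [0, 0, 0, 0, 0, 0],
    [0, 0, 0, 0, 0, 0],
    [0, 0, 0, 0, 0, 0],
    [0, 0, 0, 0, 0, 0],
    [0, 0, 0, 0, 0, 0],
    [0, 0, 0, 0, 0, 0],
    [0, 0, 0, 0, 0, 0]
  ],
  "hand": 1
}}

```text
time_s: 9.35
tcp_pos: [0.4514, 0.3114, -0.0244]
eef_rot: [179.9, -0.0, -90.4]
contact_force: [0.7, -0.4, 1.6]
gripper_width: 0.0572
```

Gripped at 57 mm. I'll lift and carry the spool to the PCB's field.

Emit:
{"fn": "apply_moves", "kwargs": {
  "moves": [
    [0, 0, -0.2, 0, 0, 0],
    [0, 0, -0.4, 0, 0, 0],
    [0, 0, -0.6, 0, 0, 0],
    [0.2, -0.1, -0.65, 0, 0, 0],
    [0.4, -0.2, -0.65, 0, 0, 0],
    [0.6, -0.3, -0.65, 0, 0, 0],
    [0.8, -0.4, -0.65, 0, 0, 0],
    [1, -0.45, -0.65, 0, 0, 0],
    [1, -0.45, -0.65, 0, 0, 0]
  ]
}}

```text
time_s: 10.48
tcp_pos: [0.5394, 0.1081, 0.1045]
eef_rot: [179.8, -0.1, -90.6]
contact_force: [-0.1, 0.2, -2.7]
gripper_width: 0.0576
```

Emit:
{"fn": "apply_moves", "kwargs": {
  "moves": [
    [0.2, 0, 0, 0, 0, 0],
    [0.4, 0, 0, 0, 0, 0],
    [0.6, 0, 0, 0, 0, 0],
    [0.75, 0, 0, 0, 0, 0],
    [0.86, 0, 0, 0, 0, 0],
    [0.86, 0, 0, 0, 0, 0],
    [0.86, 0, 0, 0, 0, 0]
  ]
}}

```text
time_s: 11.35
tcp_pos: [0.5374, -0.0633, 0.1043]
eef_rot: [179.7, -0.1, -90.6]
contact_force: [0.3, -0.3, -3.3]
gripper_width: 0.0574
```

Run:
```python
from h import *
snap('scene','s4');im,_,_=snap('wrist','w4')
goal(.5425,-.063,-.015,-89.4)
```

```text
t 11.45 rows>= 1.9 move [-0.001, -0.027, 0.597, 0.003, -0.001, -0.012]
```

View pics/s4.png

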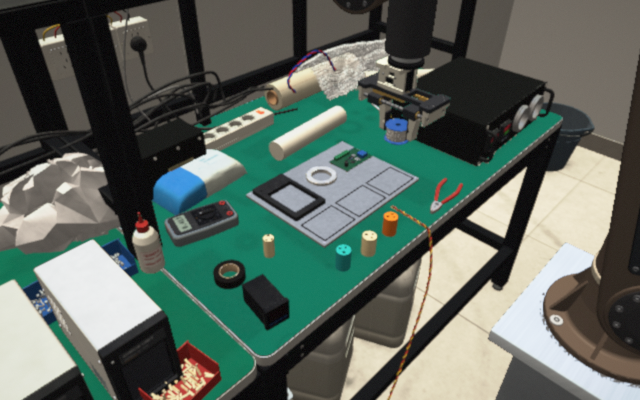

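View pics/w4.png

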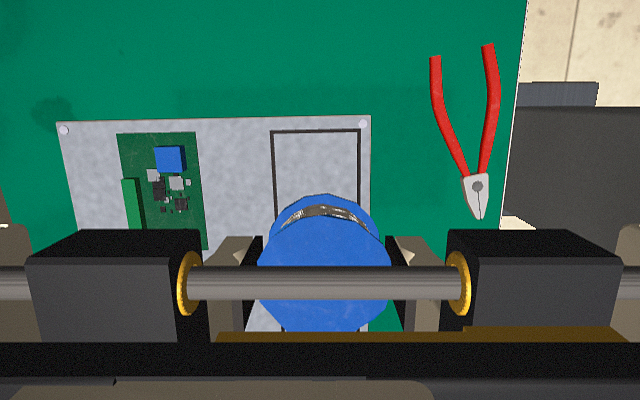

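Run:
```python
from h import *
im,d,T,K=load('w4')
for p in [(272,131),(359,129),(64,130),(364,124)]: print(ray(*p,T,K,.008).round(4))
```

```text
[ 0.5782 -0.1112  0.008 ]
[ 0.5087 -0.1121  0.008 ]
[ 0.7437 -0.1135  0.008 ]
[ 0.5048 -0.116   0.008 ]
```

Emit:
{"fn": "apply_moves", "kwargs": {
  "moves": [
    [0, -0.028, 0.15, 0.003, 0, -0.012],
    [0, -0.028, 0.3, 0.003, 0, -0.012],
    [0, -0.028, 0.42, 0.003, 0, -0.012],
    [0, -0.028, 0.5, 0.003, 0, -0.012],
    [0, -0.028, 0.55, 0.003, 0, -0.012],
    [0, -0.028, 0.575, 0.003, 0, -0.012],
    [0, -0.028, 0.592, 0.003, 0, -0.012],
    [0, -0.028, 0.6, 0.003, 0, -0.012],
    [0, -0.028, 0.602, 0.003, 0, -0.012],
    [0, -0.028, 0.602, 0.003, 0, -0.012]
  ]
}}

```text
time_s: 12.7
tcp_pos: [0.5429, -0.0633, -0.0157]
eef_rot: [-179.9, -0.1, -89.5]
contact_force: [-0.4, -0.2, -3.3]
gripper_width: 0.0575
```

Emit:
{"fn": "apply_moves", "kwargs": {
  "moves": [
    [0, 0, 0, 0, 0, 0],
    [0, 0, 0, 0, 0, 0],
    [0, 0, 0, 0, 0, 0],
    [0, 0, 0, 0, 0, 0]
  ],
  "hand": -0.7
}}

```text
time_s: 13.2
tcp_pos: [0.543, -0.0632, -0.0156]
eef_rot: [-179.9, -0.1, -89.4]
contact_force: [0.2, 0.4, -0.6]
gripper_width: 0.0738
```

Emit:
{"fn": "apply_moves", "kwargs": {
  "moves": [
    [0, 0, -0.1, 0, 0, 0],
    [0, 0, -0.25, 0, 0, 0],
    [0, 0, -0.5, 0, 0, 0],
    [0, 0, -0.6, 0, 0, 0],
    [0, 0, -0.6, 0, 0, 0]
  ],
  "hand": -1
}}

```text
time_s: 13.82
tcp_pos: [0.5441, -0.0629, 0.1064]
eef_rot: [-179.7, -0.0, -89.4]
contact_force: [0.1, 0.2, -0.2]
gripper_width: 0.0882
```

Run:
```python
from h import *
snap('wrist','w5')
goal(.4244,.1613,.08,-89.4)
```

```text
t 13.88 rows>= 4.1 move [-1.127, 0.583, 0.123, -0.002, -0.0, -0.001]
```

View pics/w5.png

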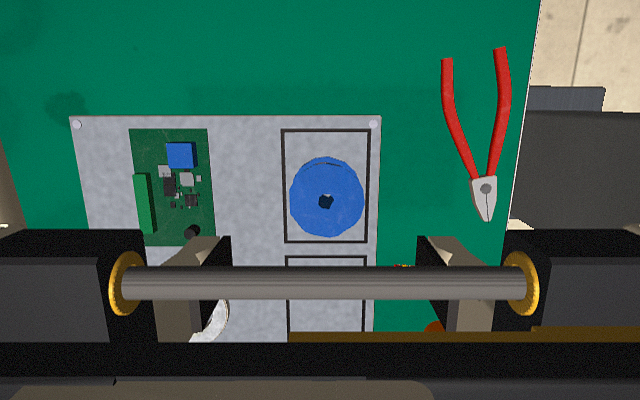

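Emit:
{"fn": "apply_moves", "kwargs": {
  "moves": [
    [-0.25, 0.15, 0, 0, 0, 0],
    [-0.5, 0.3, 0, 0, 0, 0],
    [-0.75, 0.45, 0, 0, 0, 0],
    [-0.95, 0.58, 0, 0, 0, 0],
    [-0.95, 0.58, 0, 0, 0, 0],
    [-0.95, 0.58, 0, 0, 0, 0]
  ],
  "hand": -0.36
}}

```text
time_s: 14.62
tcp_pos: [0.4249, 0.1258, 0.1038]
eef_rot: [-179.9, -0.1, -89.4]
contact_force: [-0.0, -0.4, -0.2]
gripper_width: 0.0593
```

Run:
```python
from h import *
goal(.4244,.1613,-.024,-89.4)
```

```text
t 14.62 rows>= 2.1 move [-0.179, 0.002, 0.639, -0.001, -0.001, 0.0]
```

Emit:
{"fn": "apply_moves", "kwargs": {
  "moves": [
    [-0.178, 0.002, 0, 0, 0, 0],
    [-0.178, 0.002, 0.1, 0, 0, 0],
    [-0.178, 0.002, 0.3, 0, 0, 0],
    [-0.178, 0.002, 0.45, 0, 0, 0],
    [-0.178, 0.002, 0.55, 0, 0, 0],
    [-0.178, 0.002, 0.61, 0, 0, 0],
    [-0.178, 0.002, 0.64, 0, 0, 0],
    [-0.178, 0.002, 0.64, 0, 0, 0]
  ]
}}

```text
time_s: 15.62
tcp_pos: [0.4245, 0.1609, -0.0243]
eef_rot: [-179.9, -0.1, -89.4]
contact_force: [-0.8, 0.0, 0.4]
gripper_width: 0.0593
```

Emit:
{"fn": "apply_moves", "kwargs": {
  "moves": [
    [0, 0, 0, 0, 0, 0],
    [0, 0, 0, 0, 0, 0],
    [0, 0, 0, 0, 0, 0],
    [0, 0, 0, 0, 0, 0],
    [0, 0, 0, 0, 0, 0],
    [0, 0, 0, 0, 0, 0],
    [0, 0, 0, 0, 0, 0]
  ],
  "hand": 1
}}

```text
time_s: 16.5
tcp_pos: [0.4247, 0.1611, -0.024]
eef_rot: [-179.9, -0.1, -89.4]
contact_force: [-1.6, -0.5, 5.7]
gripper_width: 0.0293
```

Run:
```python
from h import *
goal(.542,.047,.08,-89.4);goal(.542,.047,-.0155,-89.4)
```

```text
t 16.5 rows>= 3.1 move [0.577, -0.582, -0.518, -0.001, -0.001, -0.0]
t 16.5 rows>= 2.6 move [0.577, -0.581, -0.041, -0.001, -0.001, -0.0]
```

Emit:
{"fn": "apply_moves", "kwargs": {
  "moves": [
    [0, 0, -0.15, 0, 0, 0],
    [0, 0, -0.35, 0, 0, 0],
    [0.15, -0.15, -0.45, 0, 0, 0],
    [0.3, -0.3, -0.45, 0, 0, 0],
    [0.45, -0.45, -0.45, 0, 0, 0],
    [0.577, -0.58, -0.45, 0, 0, 0],
    [0.577, -0.58, -0.45, 0, 0, 0],
    [0.577, -0.58, -0.45, 0, 0, 0]
  ]
}}

```text
time_s: 17.5
tcp_pos: [0.5409, 0.0468, 0.0657]
eef_rot: [-180.0, -0.1, -89.5]
contact_force: [-0.8, 0.9, -0.4]
gripper_width: 0.0293
```

Run:
```python
from h import *
snap('wrist','w6')
goal(.542,.047,-.0155,-89.4)
```

```text
t 17.55 rows>= 1.3 move [0.0, -0.005, 0.407, -0.001, -0.001, -0.0]
```

View pics/w6.png

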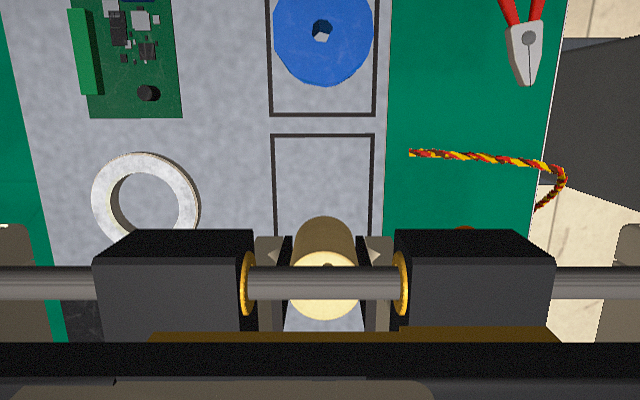

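The insert is held upright between the fingers at about (325,260), over its field, whose near corners are at (272,135) and (373,135). I'll lower it.

Emit:
{"fn": "apply_moves", "kwargs": {
  "moves": [
    [0, -0.006, 0.12, 0, 0, 0],
    [0, -0.006, 0.24, 0, 0, 0],
    [0, -0.006, 0.32, 0, 0, 0],
    [0, -0.006, 0.37, 0, 0, 0],
    [0, -0.006, 0.395, 0, 0, 0],
    [0, -0.006, 0.406, 0, 0, 0],
    [0, -0.006, 0.408, 0, 0, 0],
    [0, -0.006, 0.408, 0, 0, 0]
  ]
}}

```text
time_s: 18.55
tcp_pos: [0.5424, 0.0471, -0.0152]
eef_rot: [-179.9, -0.1, -89.4]
contact_force: [0.3, 0.3, -1.7]
gripper_width: 0.0296
```

Emit:
{"fn": "apply_moves", "kwargs": {
  "moves": [
    [0, 0, 0, 0, 0, 0],
    [0, 0, 0, 0, 0, 0],
    [0, 0, 0, 0, 0, 0],
    [0, 0, 0, 0, 0, 0]
  ],
  "hand": -0.3
}}

```text
time_s: 19.05
tcp_pos: [0.5425, 0.0472, -0.0152]
eef_rot: [-179.9, -0.1, -89.4]
contact_force: [-0.0, -0.6, -0.2]
gripper_width: 0.0562
```

Emit:
{"fn": "apply_moves", "kwargs": {
  "moves": [
    [0, 0, -0.1, 0, 0, 0],
    [0, 0, -0.25, 0, 0, 0],
    [0, 0, -0.45, 0, 0, 0],
    [0, 0, -0.6, 0, 0, 0],
    [0, 0, -0.6, 0, 0, 0]
  ]
}}

```text
time_s: 19.68
tcp_pos: [0.544, 0.0479, 0.1075]
eef_rot: [-179.6, 0.0, -89.4]
contact_force: [-0.4, -0.2, -0.2]
gripper_width: 0.0571
```

Run:
```python
from h import *
im,d,i=snap('wrist','w7')
goal(.459,.407,.1,-7)
# refine controller using several views
im,d,T,K=load('s2')
m=cv2.inRange(cv2.cvtColor(im,cv2.COLOR_BGR2GRAY),0,60)
P=cloud(d,T,K); q=P[265:335,235:298].reshape(-1,3); q=q[(abs(q[:,2]-.0475)<.004)]
print([np.round(x,1) for x in cv2.minAreaRect(np.float32(q[:,:2]*1000))],len(q))
for v in (0,): pass
im,d,T,K=load('top0'); P=cloud(d,T,K); s=P[215:272,180:218]
for z0,z1 in ((.02,.035),(.035,.042),(.043,.06)):
    q=s[(s[...,2]>z0)&(s[...,2]<z1)]; print(z0,len(q),[np.round(x,1) for x in cv2.minAreaRect(np.float32(q[:,:2]*1000))])
```

```text
t 19.73 rows>= 7.7 move [-1.801, 0.401, 0.028, -0.002, -0.002, -0.916]
[array([452.2, 376.7]), array([106. ,  84.1]), np.float64(80.5)] 966
0.02 66 [array([464.3, 388.9]), array([95.5, 33.6]), np.float64(17.9)]
0.035 51 [array([464. , 389.5]), array([93.2, 35.5]), np.float64(19.8)]
0.043 723 [array([457.9, 408. ]), array([46.7, 83.4]), np.float64(82.2)]
```

View pics/w7.png

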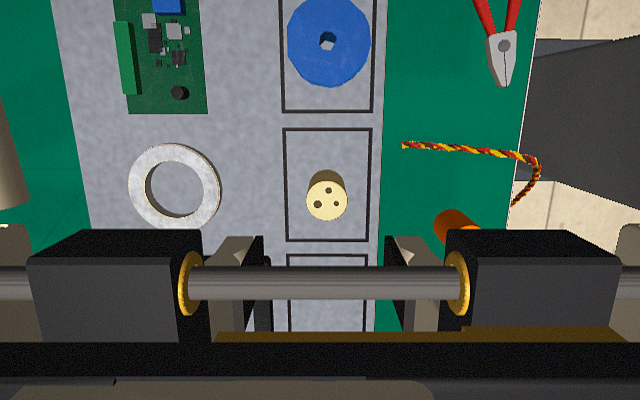

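Emit:
{"fn": "apply_moves", "kwargs": {
  "moves": [
    [-0.3, 0.05, 0, 0, 0, -0.1],
    [-0.6, 0.1, -0.1, 0, 0, -0.2],
    [-0.9, 0.2, -0.1, 0, 0, -0.3],
    [-0.95, 0.25, -0.1, 0, 0, -0.4],
    [-0.95, 0.25, -0.1, 0, 0, -0.45],
    [-0.95, 0.25, -0.1, 0, 0, -0.45]
  ],
  "hand": -1
}}

```text
time_s: 20.48
tcp_pos: [0.4901, 0.237, 0.1245]
eef_rot: [-179.9, -0.1, -48.9]
contact_force: [0.3, -0.5, -0.4]
gripper_width: 0.0875
```

Run:
```python
from h import *
goal(.459,.36,.13,-7.5)
```

```text
t 20.48 rows>= 3.9 move [-0.566, -0.287, -0.028, -0.0, -0.002, -0.46]
```

Emit:
{"fn": "apply_moves", "kwargs": {
  "moves": [
    [-0.57, -0.29, -0.1, 0, 0, -0.46],
    [-0.57, -0.29, -0.1, 0, 0, -0.46],
    [-0.57, -0.29, -0.1, 0, 0, -0.46],
    [-0.57, -0.29, -0.1, 0, 0, -0.46],
    [-0.57, -0.29, -0.1, 0, 0, -0.46],
    [-0.57, -0.29, -0.1, 0, 0, -0.46]
  ]
}}

```text
time_s: 21.22
tcp_pos: [0.459, 0.3605, 0.1439]
eef_rot: [179.9, -0.1, -7.8]
contact_force: [0.4, 0.2, 0.5]
gripper_width: 0.0875
```

Run:
```python
from h import *
im,d,i=snap('wrist','w8')
goal(.459,.407,.0,-7.5)
```

```text
t 21.27 rows>= 2.4 move [-0.033, -0.231, 0.72, 0.001, -0.001, -0.003]
```

View pics/w8.png

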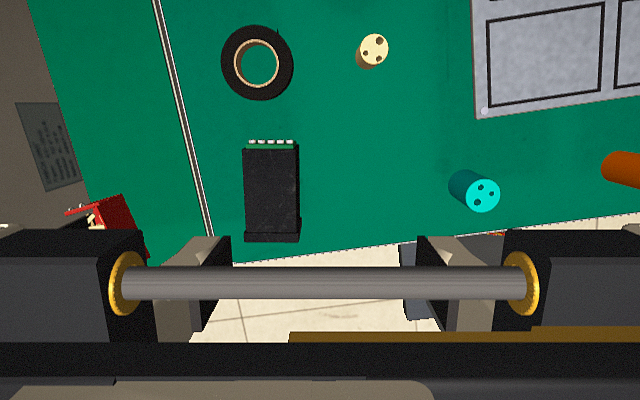

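Run:
```python
from h import *
im,d,T,K=load('w8'); P=cloud(d,T,K)
for p in [(243,150),(298,150),(244,234),(299,234)]: print(ray(*p,T,K,.0465).round(4))
print('tape',ray(258,62,T,K,.019).round(4), 'thin',ray(375,49,T,K,.045).round(4))
s=P[130:250,225:320]; 
for z0 in (.02,.04): 
    q=s[(s[...,2]>z0)&(s[...,2]<.06)]; print([np.round(x,1) for x in cv2.minAreaRect(np.float32(q[:,:2]*1000))])
q=s[(s[...,2]>.044)&(s[...,2]<.06)]; print(np.percentile(q[:,2],[5,50,95]), [np.round(x,1) for x in cv2.minAreaRect(np.float32(q[:,:2]*1000))])
g=s[(s[...,2]>.01)&(s[...,2]<.06)];print(g.max(0),g.min(0))
```

```text
[0.5007 0.4209 0.0465]
[0.4946 0.3766 0.0465]
[0.4292 0.4341 0.0465]
[0.4227 0.3869 0.0465]
tape [0.5686 0.4009 0.019 ] thin [0.5625 0.3068 0.045 ]
[array([462.5, 406.4]), array([48. , 86.6]), np.float64(82.6)]
[array([461. , 406.5]), array([47.9, 83.7]), np.float64(82.6)]
[0.04467136 0.04588883 0.0476507 ] [array([459.3, 406.8]), array([47.3, 80.2]), np.float64(82.6)]
[0.50757485 0.43549741 0.05039396] [0.4166389  0.37880931 0.01003984]
```

Run:
```python
from h import *
goal(.4615,.407,-.014,-7.4)
```

```text
t 21.27 rows>= 2.6 move [-0.021, -0.233, 0.79, 0.001, -0.001, -0.004]
```

Emit:
{"fn": "apply_moves", "kwargs": {
  "moves": [
    [-0.021, -0.235, 0.1, 0, 0, -0.004],
    [-0.021, -0.235, 0.2, 0, 0, -0.004],
    [-0.021, -0.235, 0.3, 0, 0, -0.004],
    [-0.021, -0.235, 0.5, 0, 0, -0.004],
    [-0.021, -0.235, 0.65, 0, 0, -0.004],
    [-0.021, -0.235, 0.74, 0, 0, -0.004],
    [-0.021, -0.235, 0.79, 0, 0, -0.004],
    [-0.021, -0.235, 0.79, 0, 0, -0.004]
  ]
}}

```text
time_s: 22.28
tcp_pos: [0.4616, 0.4074, -0.0141]
eef_rot: [179.9, -0.1, -7.4]
contact_force: [-0.7, -0.3, -0.4]
gripper_width: 0.0875
```

Emit:
{"fn": "apply_moves", "kwargs": {
  "moves": [
    [0, 0, 0, 0, 0, 0],
    [0, 0, 0, 0, 0, 0],
    [0, 0, 0, 0, 0, 0],
    [0, 0, 0, 0, 0, 0],
    [0, 0, 0, 0, 0, 0],
    [0, 0, 0, 0, 0, 0],
    [0, 0, 0, 0, 0, 0],
    [0, 0, 0, 0, 0, 0]
  ],
  "hand": 1
}}

```text
time_s: 23.28
tcp_pos: [0.4616, 0.4073, -0.0139]
eef_rot: [179.9, -0.1, -7.4]
contact_force: [-1.0, -1.7, 4.0]
gripper_width: 0.0479
```

Emit:
{"fn": "apply_moves", "kwargs": {
  "moves": [
    [0, 0, -0.1, 0, 0, 0],
    [0, 0, -0.3, 0, 0, 0],
    [0, 0, -0.5, 0, 0, 0],
    [0, 0, -0.55, 0, 0, 0],
    [0, 0, -0.55, 0, 0, 0]
  ]
}}

```text
time_s: 23.9
tcp_pos: [0.4613, 0.4077, 0.0961]
eef_rot: [180.0, -0.1, -7.4]
contact_force: [-0.7, -0.3, -1.9]
gripper_width: 0.048
```

Run:
```python
from h import *
goal(.541,.157,.1,-89.4); goal(.50,.25,.1,-50)
```

```text
t 23.9 rows>= 7.7 move [0.558, 1.192, -0.017, -0.001, -0.002, 0.911]
t 23.9 rows>= 4.0 move [0.294, 0.757, -0.018, -0.0, -0.002, 0.473]
```

Emit:
{"fn": "apply_moves", "kwargs": {
  "moves": [
    [0.1, 0.2, 0, 0, 0, 0.1],
    [0.2, 0.4, 0, 0, 0, 0.2],
    [0.28, 0.6, 0, 0, 0, 0.3],
    [0.35, 0.75, 0, 0, 0, 0.4],
    [0.42, 0.9, 0, 0, 0, 0.5],
    [0.47, 1, 0, 0, 0, 0.6],
    [0.5, 1, 0, 0, 0, 0.7],
    [0.5, 1, 0, 0, 0, 0.8],
    [0.5, 1, 0, 0, 0, 0.91],
    [0.5, 1, 0, 0, 0, 0.91]
  ]
}}

```text
time_s: 25.15
tcp_pos: [0.5337, 0.1958, 0.0946]
eef_rot: [180.0, -0.1, -89.3]
contact_force: [0.1, -0.6, -0.8]
gripper_width: 0.0479
```

Run:
```python
from h import *
im,d,i=snap('wrist','w9')
goal(.541,.157,-.005,-89.4)
```

```text
t 25.2 rows>= 1.7 move [0.194, -0.033, 0.5, -0.0, -0.002, 0.003]
```

View pics/w9.png

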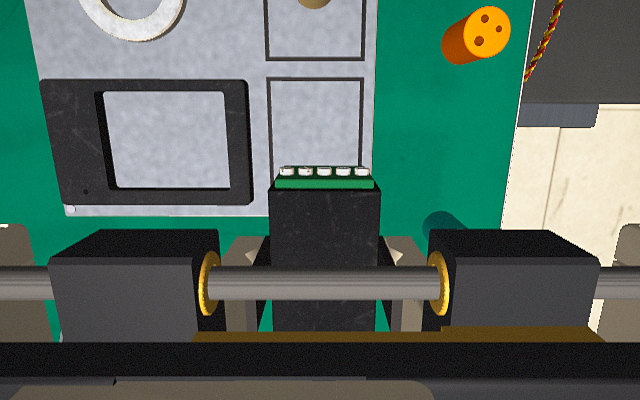

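Emit:
{"fn": "apply_moves", "kwargs": {
  "moves": [
    [0.1, -0.033, 0, 0, 0, 0],
    [0.194, -0.034, 0.05, 0, 0, 0],
    [0.194, -0.034, 0.18, 0, 0, 0],
    [0.194, -0.034, 0.3, 0, 0, 0],
    [0.194, -0.034, 0.4, 0, 0, 0],
    [0.194, -0.034, 0.46, 0, 0, 0],
    [0.194, -0.034, 0.49, 0, 0, 0],
    [0.194, -0.034, 0.5, 0, 0, 0],
    [0.194, -0.034, 0.5, 0, 0, 0]
  ]
}}

```text
time_s: 26.32
tcp_pos: [0.5415, 0.1572, -0.0046]
eef_rot: [-180.0, -0.1, -89.1]
contact_force: [-0.0, 0.9, -1.7]
gripper_width: 0.0477
```

Emit:
{"fn": "apply_moves", "kwargs": {
  "moves": [
    [0, 0, 0, 0, 0, 0],
    [0, 0, 0, 0, 0, 0],
    [0, 0, 0, 0, 0, 0],
    [0, 0, 0, 0, 0, 0]
  ],
  "hand": -0.5
}}

```text
time_s: 26.82
tcp_pos: [0.5415, 0.1573, -0.0044]
eef_rot: [-179.9, -0.1, -89.1]
contact_force: [0.0, 0.0, -0.3]
gripper_width: 0.0656
```

Emit:
{"fn": "apply_moves", "kwargs": {
  "moves": [
    [0, 0, -0.1, 0, 0, 0],
    [0, 0, -0.25, 0, 0, 0],
    [0, 0, -0.45, 0, 0, 0],
    [0, 0, -0.6, 0, 0, 0],
    [0, 0, -0.6, 0, 0, 0]
  ],
  "hand": -1
}}

```text
time_s: 27.45
tcp_pos: [0.543, 0.1584, 0.1184]
eef_rot: [-179.7, 0.0, -89.1]
contact_force: [-1.1, -0.4, -0.5]
gripper_width: 0.0876
```

Run:
```python
from h import *
im,d,i=snap('wrist','w10')
goal(.567,.402,.115,-89.4)
```

```text
t 27.5 rows>= 3.9 move [-1.219, -0.144, 0.008, -0.002, -0.0, 0.003]
```

View pics/w10.png

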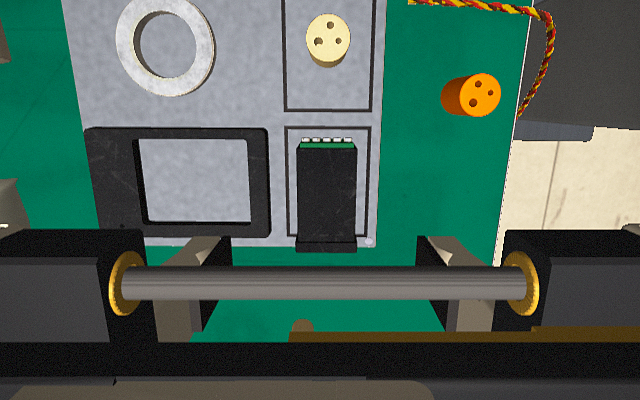

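The controller is down, square in its field, with its top edges at (297..357, 148..240). Next is the tape.

Emit:
{"fn": "apply_moves", "kwargs": {
  "moves": [
    [-0.25, -0.04, 0, 0, 0, 0],
    [-0.5, -0.08, 0, 0, 0, 0],
    [-0.75, -0.12, 0, 0, 0, 0],
    [-0.98, -0.14, 0, 0, 0, 0],
    [-0.98, -0.14, 0, 0, 0, 0],
    [-0.98, -0.14, 0, 0, 0, 0]
  ]
}}

```text
time_s: 28.25
tcp_pos: [0.5661, 0.3538, 0.1151]
eef_rot: [-179.9, -0.1, -89.1]
contact_force: [0.2, 0.3, -0.5]
gripper_width: 0.0875
```

Run:
```python
from h import *
goal(.567,.402,-.028,-89.4)
```

```text
t 28.25 rows>= 2.4 move [-0.243, -0.008, 0.715, -0.001, -0.001, 0.003]
```

Emit:
{"fn": "apply_moves", "kwargs": {
  "moves": [
    [-0.243, -0.008, 0, 0, 0, 0],
    [-0.243, -0.008, 0, 0, 0, 0],
    [-0.243, -0.008, 0.2, 0, 0, 0],
    [-0.243, -0.008, 0.4, 0, 0, 0],
    [-0.243, -0.008, 0.55, 0, 0, 0],
    [-0.243, -0.008, 0.64, 0, 0, 0],
    [-0.243, -0.008, 0.69, 0, 0, 0],
    [-0.243, -0.008, 0.715, 0, 0, 0],
    [-0.243, -0.008, 0.715, 0, 0, 0]
  ]
}}

```text
time_s: 29.38
tcp_pos: [0.5674, 0.4023, -0.0275]
eef_rot: [-179.9, -0.1, -89.1]
contact_force: [0.1, 0.6, -0.1]
gripper_width: 0.0875
```

Emit:
{"fn": "apply_moves", "kwargs": {
  "moves": [
    [0, 0, 0, 0, 0, 0],
    [0, 0, 0, 0, 0, 0],
    [0, 0, 0, 0, 0, 0],
    [0, 0, 0, 0, 0, 0],
    [0, 0, 0, 0, 0, 0],
    [0, 0, 0, 0, 0, 0]
  ],
  "hand": 1,
  "grip_force": 15
}}

```text
time_s: 30.12
tcp_pos: [0.5674, 0.4024, -0.0272]
eef_rot: [-179.9, -0.1, -89.1]
contact_force: [-1.6, -0.4, 3.1]
gripper_width: 0.0594
```

Emit:
{"fn": "apply_moves", "kwargs": {
  "moves": [
    [0, 0, -0.1, 0, 0, 0],
    [0, 0, -0.3, 0, 0, 0],
    [0, 0, -0.5, 0, 0, 0],
    [0, 0, -0.7, 0, 0, 0],
    [0, 0, -0.7, 0, 0, 0]
  ]
}}

```text
time_s: 30.75
tcp_pos: [0.5693, 0.4044, 0.1186]
eef_rot: [-179.6, 0.2, -89.1]
contact_force: [-0.7, 0.7, -1.1]
gripper_width: 0.0594
```

Run:
```python
from h import *
im,d,i=snap('wrist','w11')
goal(.543,-.063,.125,-89.4)
```

```text
t 30.8 rows>= 7.5 move [2.33, 0.162, -0.05, -0.003, 0.001, 0.003]
```

View pics/w11.png

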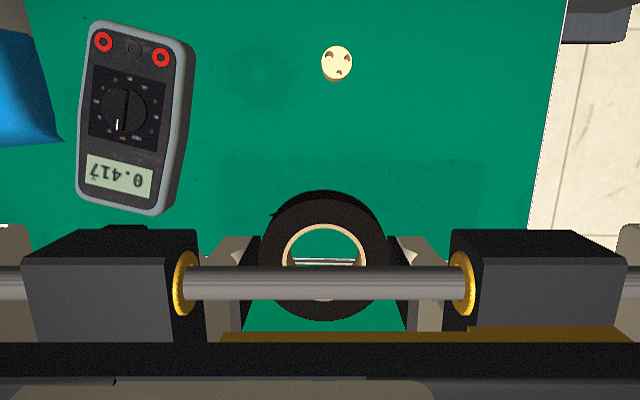

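Emit:
{"fn": "apply_moves", "kwargs": {
  "moves": [
    [0.2, 0.02, 0, 0, 0, 0],
    [0.4, 0.04, 0, 0, 0, 0],
    [0.65, 0.06, 0, 0, 0, 0],
    [0.9, 0.08, 0, 0, 0, 0],
    [1, 0.1, 0, 0, 0, 0],
    [1, 0.1, 0, 0, 0, 0]
  ]
}}

```text
time_s: 31.55
tcp_pos: [0.5509, 0.2019, 0.1155]
eef_rot: [-179.7, 0.1, -89.2]
contact_force: [0.3, 0.4, -0.8]
gripper_width: 0.0594
```

Emit:
{"fn": "apply_moves", "kwargs": {
  "moves": [
    [0.2, 0.01, 0, 0, 0, 0],
    [0.45, 0.02, 0, 0, 0, 0],
    [0.7, 0.03, 0, 0, 0, 0],
    [0.9, 0.04, 0, 0, 0, 0],
    [1, 0.05, 0, 0, 0, 0],
    [1, 0.05, 0, 0, 0, 0]
  ]
}}

```text
time_s: 32.3
tcp_pos: [0.5439, 0.0016, 0.1149]
eef_rot: [-179.8, 0.1, -89.3]
contact_force: [0.2, 0.8, -1.4]
gripper_width: 0.0593
```

Run:
```python
from h import *
im,d,i=snap('wrist','w12'); T=np.array(i['T']);K=[i['fx'],i['fy'],i['cx'],i['cy']]
im5,d5,T5,K5=load('w5'); print('spool hub from w5',ray(326,201,T5,K5,.044))
m=cv2.inRange(cv2.cvtColor(im5,cv2.COLOR_BGR2HSV),(100,110,60),(125,255,255)); m[:,:280]=0; m[245:]=0
P=cloud(d5,T5,K5); q=P[(m>0)&(abs(P[...,2]-.044)<.004)]; print('circ',cv2.minEnclosingCircle(np.float32(q[:,:2]*1000)),np.median(q[:,2]))
im,d,T,K=load('w11'); P=cloud(d,T,K); s=status.get_state()
g=cv2.cvtColor(im,cv2.COLOR_BGR2GRAY)
print('tape left/right/inner',[P[v,u].round(4).tolist() for v,u in [(200,325),(215,290),(215,365),(310,325),(232,325)]])
snap('top','t12')
goal(.543,-.063,.018,-89.4)
```

```text
spool hub from w5 [ 0.54299264 -0.06183465  0.044     ]
circ ((543.122802734375, -61.90974426269531), 28.713727951049805) 0.04337107760254896
tape left/right/inner [[0.5692, 0.3753, 0.1625], [0.5843, 0.3819, 0.1642], [0.5517, 0.3815, 0.1635], [0.5683, 0.4292, 0.163], [0.5684, 0.4518, -0.001]]
t 32.4 rows>= 1.9 move [0.329, 0.013, 0.485, -0.003, 0.001, 0.003]
```

View pics/w12.png

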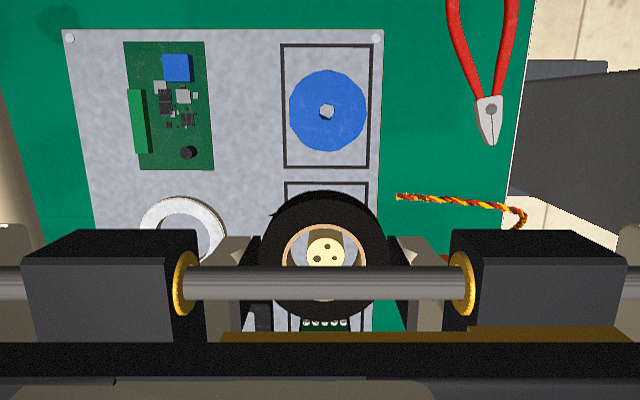

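View pics/t12.png

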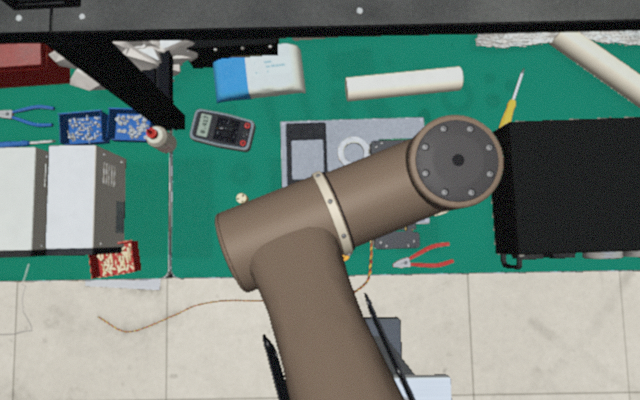

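Emit:
{"fn": "apply_moves", "kwargs": {
  "moves": [
    [0.16, 0.006, 0, 0, 0, 0],
    [0.318, 0.01, 0, -0.002, 0, 0],
    [0.318, 0.01, 0.1, -0.002, 0, 0],
    [0.318, 0.01, 0.22, -0.002, 0, 0],
    [0.318, 0.01, 0.33, -0.002, 0, 0],
    [0.318, 0.01, 0.41, -0.002, 0, 0],
    [0.318, 0.01, 0.455, -0.002, 0, 0],
    [0.318, 0.01, 0.475, -0.002, 0, 0],
    [0.318, 0.01, 0.483, -0.002, 0, 0],
    [0.318, 0.01, 0.483, -0.002, 0, 0]
  ]
}}

```text
time_s: 33.65
tcp_pos: [0.5438, -0.0607, 0.0188]
eef_rot: [-179.9, 0.1, -89.2]
contact_force: [-0.6, -1.0, -1.2]
gripper_width: 0.0594
```

Emit:
{"fn": "apply_moves", "kwargs": {
  "moves": [
    [0, 0, 0.006, 0, 0, 0],
    [0, 0, 0.006, 0, 0, 0]
  ]
}}

```text
time_s: 33.9
tcp_pos: [0.544, -0.0607, 0.0178]
eef_rot: [-179.9, 0.1, -89.2]
contact_force: [-0.3, -0.9, -0.5]
gripper_width: 0.0592
```

Emit:
{"fn": "apply_moves", "kwargs": {
  "moves": [
    [0, 0, 0, 0, 0, 0],
    [0, 0, 0, 0, 0, 0],
    [0, 0, 0, 0, 0, 0],
    [0, 0, 0, 0, 0, 0]
  ],
  "hand": -0.8
}}

```text
time_s: 34.4
tcp_pos: [0.544, -0.0607, 0.0178]
eef_rot: [-179.8, 0.1, -89.2]
contact_force: [0.1, -0.5, -0.4]
gripper_width: 0.0786
```

Emit:
{"fn": "apply_moves", "kwargs": {
  "moves": [
    [0, 0, -0.08, 0, 0, 0],
    [0, 0, -0.2, 0, 0, 0],
    [0, 0, -0.4, 0, 0, 0],
    [0, 0, -0.6, 0, 0, 0],
    [0, 0, -0.75, 0, 0, 0],
    [0, 0, -0.75, 0, 0, 0]
  ]
}}

```text
time_s: 35.15
tcp_pos: [0.5454, -0.0609, 0.1718]
eef_rot: [-179.5, 0.2, -89.2]
contact_force: [-0.1, 0.9, -0.5]
gripper_width: 0.079
```

Run:
```python
from h import *
im,d,i=snap('wrist','w13');snap('scene','s13')
```

```text
(no output)
```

View pics/w13.png

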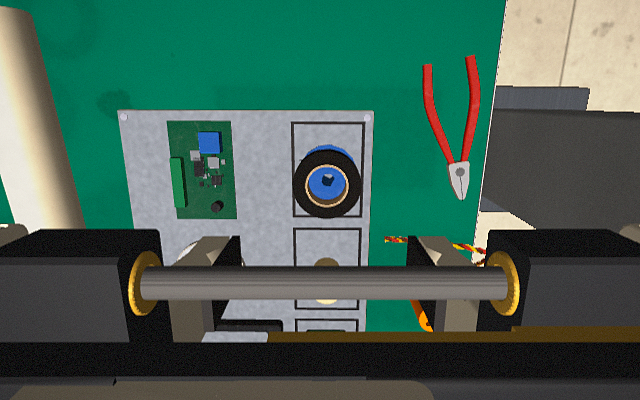

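View pics/s13.png

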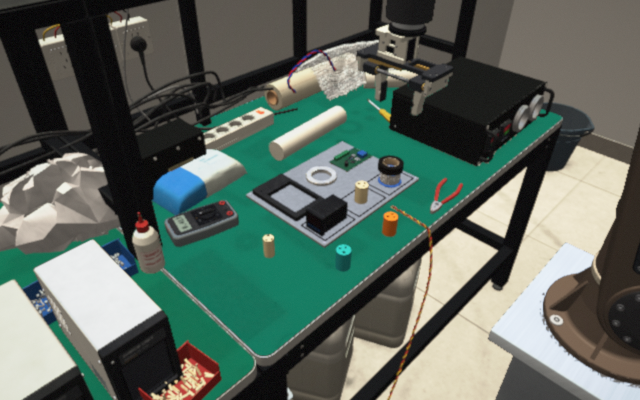

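The tape sits flat on the spool at (328,185). I'll check the numbers from the scene and wrist depth.

Run:
```python
from h import *
im,d,T,K=load('w13');P=cloud(d,T,K)
s=P[140:225,285:370]
q=s[abs(s[...,2]-.063)<.005]; print('tape',cv2.minEnclosingCircle(np.float32(q[:,:2]*1000)),np.percentile(q[:,2],[5,50,95]))
c=np.array([ray(u,v,T,K,.008)[:2] for u,v in [(293,123),(363,123),(363,216),(294,216)]]);print('pcb field',c.mean(0))
im,d,T,K=load('s13');P=cloud(d,T,K)
def f(n,u0,u1,v0,v1,z,t=.004):
    s=P[v0:v1,u0:u1].reshape(-1,3); q=s[abs(s[:,2]-z)<t]; pc=np.float32(q[:,:2]*1000)
    print(n,len(q),[np.round(x,1) for x in cv2.minAreaRect(pc)],np.percentile(q[:,2],[5,50,95]).round(4))
f('tape',374,408,150,185,.063)
f('insert',350,374,175,210,.053); f('ctrl',303,350,190,238,.055,.005); f('thin',258,280,228,262,.045)
im,d,T,K=load('w10');
c=np.array([ray(u,v,T,K,.008)[:2] for u,v in [(286,128),(370,127)]]);print('frame field far corners',c)
P=cloud(d,T,K); s=P[130:255,285:365]; q=s[(s[...,2]>.03)&(s[...,2]<.07)]; print('ctrl wrist',[np.round(x,1) for x in cv2.minAreaRect(np.float32(q[:,:2]*1000))])
```

```text
tape ((544.0724487304688, -60.59387969970703), 30.399538040161133) [0.06041131 0.0617433  0.06292988]
pcb field [ 0.54247198 -0.06278022]
tape 258 [array([542.5, -60.6]), array([57.4, 60.1]), np.float64(44.8)] [0.0599 0.0636 0.0656]
insert 105 [array([540.9,  45.9]), array([27.1, 31.8]), np.float64(39.4)] [0.0496 0.054  0.0567]
ctrl 585 [array([539.8, 160.4]), array([85. , 49.2]), np.float64(89.1)] [0.0521 0.0559 0.0581]
thin 85 [array([561.8, 306.8]), array([19.8, 23.2]), np.float64(47.0)] [0.0414 0.0458 0.0475]
frame field far corners [[0.57614297 0.1100406 ]
 [0.50598177 0.10805214]]
ctrl wrist [array([541.5, 157.7]), array([48. , 87.5]), np.float64(0.2)]
```

Emit:
{"fn": "apply_moves", "kwargs": {
  "moves": [
    [0.3, 0.2, -0.3, 0, 0, 0],
    [0.6, 0.4, -0.5, 0, 0, 0],
    [0.9, 0.6, -0.6, 0, 0, 0],
    [1, 0.7, -0.6, 0, 0, 0],
    [1, 0.7, -0.6, 0, 0, 0],
    [1, 0.7, -0.6, 0, 0, 0]
  ]
}}

```text
time_s: 36.0
tcp_pos: [0.4047, -0.2644, 0.2876]
eef_rot: [-179.8, 0.2, -89.3]
contact_force: [0.2, -0.0, -1.3]
gripper_width: 0.0793
```

Run:
```python
from h import *
snap('top','t14')
```

```text
(no output)
```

View pics/t14.png

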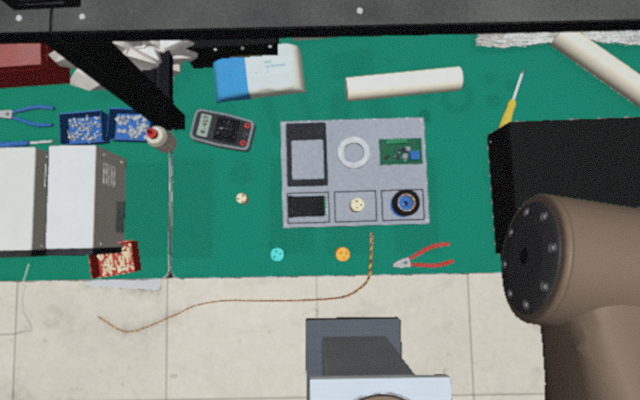

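Emit:
{"fn": "apply_moves", "kwargs": {
  "moves": [
    [0, 0, 0, 0, 0, 0],
    [0, 0, 0, 0, 0, 0],
    [0, 0, 0, 0, 0, 0]
  ]
}}

```text
time_s: 36.42
tcp_pos: [0.4055, -0.2631, 0.2867]
eef_rot: [-179.9, 0.2, -89.2]
contact_force: [0.2, -0.3, 0.3]
gripper_width: 0.0787
```

```bash
python3 -c "
from h import *
print(r.close_job(), status.get_state()['time_s'])"
```

```text
the job is handed in; nothing more can be done
the job is handed in; nothing more can be done
```

The kit is set out and the job is handed in, at about 36 s of the 96 s allowed; the hand-in gave no verdict. The controller is in front of the frame, the thick insert in front of the ring, the spool in front of the circuit board, and the tape lies flat on the spool.

My last checks, all from camera depth:
- **Controller, thick insert and spool:** each within about 3 mm of its field's middle, and the controller within about 2° of the field's long side.
- **Tape:** within about 2 mm of the spool's centre and flat, with its top at about 0.062–0.064 m.
- **Thin insert:** within about 2 mm of where it started. The orange and turquoise look-alikes were left alone.

**TCP height disagreement:** the visible fingertips were about 36 mm above the reported TCP height. My first attempt at the spool therefore closed on air just above it, without moving it. I corrected for the offset from then on, and every later grasp and placement went right first time.

The top and wrist cameras differed by about 2 mm, so I used values between the two.

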